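Uncover the truffle dish and turn it to the pass

TASK

Lift the domed cover off the shallow two-handled dish and stand it upright on the counter, clear of the dish. Then pick up the dish by one of its upright handles, raise it about 10 cm above the counter and give it a quarter turn, so that its two handles lie in a line straight across the counter towards the glass screen at the back; keep the dish level and the loose truffle in the middle of its hollow all the time, without touching the truffle. Finish still holding the dish like that, in the air and at rest, and leave the ramekins where they stand.

Things in the scene. Friction and masses are not known exactly. Their poses are not given: they have to be found in the camera images.
- dish: Shallow round steel dish, 136 mm across, rim 18 mm high, 0.28 kg, standing on the counter. Origin: centre of its underside; z up. Its y axis runs through its two black handles, which at the start lie roughly along the counter, left and right (yaw within 0.3 rad). Hollow: flat middle of 10 mm radius, rising by 7 degrees to 52 mm radius, then a level ledge to the rim.
- cover: Domed round steel cover, 122 mm across, 0.16 kg, open below; at the start it stands on the ledge inside the dish's rim (4 mm play), over the truffle. Origin: centre of its lower edge, 9 mm above the dish's underside at the start; z up. Dome top 50 mm above the origin; on it a black upright round knob, 24 mm diameter, from 50 to 84 mm above the origin.
- truffle_center (a point): Centre of the loose round hard truffle, a dark brown ball of 30 mm diameter, 25 g, in the middle of the dish's hollow under the cover (centre 19 mm above the dish's underside). It rolls off the middle if the dish tilts by more than about 7 degrees or is jerked by more than about 1 m/s2.
- pass_line (a point): A fixed, unmarked point on the counter, given only for its direction. Its x axis is the world's x: straight across the counter, away from the robot, square to the glass screen. The handles must lie along this direction at the end. A tall knife block is fixed on the counter near x 0.63, y -0.03 m: pass in front of it.
- salt_ramekin: Small white ramekin, 70 mm across, 42 mm high, standing behind the dish, to be left alone. Origin: centre of its underside.
- chili_ramekin: Small dark blue ramekin, 58 mm across, 34 mm high, on the right of the counter, to be left alone. Origin: centre of its underside. Between it and the dish the front of the counter is free: the strip x 0.38 to 0.52 m, y -0.18 to -0.02 m is empty at every start.
- truffle: The truffle as a body; its axes turn as it rolls, so use its centre (truffle_center) for where it is.
- handle_left (a point): Point in the middle of the dish's handle on the left at the start, 80 mm from the dish's centre (dish frame y = +80 mm), 46 mm above its underside: a good height to grip. The handle is a black upright slab, 40 mm wide along the dish's x, 12 mm thick along its y, top 62 mm above the underside, free on both faces above the 18 mm rim. Axes as the dish's.
- handle_right (a point): Point in the middle of the dish's handle on the right at the start, 80 mm from the dish's centre (dish frame y = -80 mm), 46 mm above its underside: a good height to grip. The handle is a black upright slab, 40 mm wide along the dish's x, 12 mm thick along its y, top 62 mm above the underside, free on both faces above the 18 mm rim. Axes as the dish's.
Not all that is in view belongs to the job. Leave any turquoise or yellow look-alike of the cover alone.

How it is judged:
By the outcome, as a careful person would: the job done as asked, in the order asked, and still so for the second after the job is handed in, while the arm keeps its last pose, push and grip.
It also fails if it takes over 69 s, if anything falls off the work surface, if the arm or the gripper's body presses on something with over 40 N, if the wrist force passes 120 N, or if a joint passes its speed limit or range.

ROBOT

A 7-joint arm with a two-finger parallel gripper is mounted at the origin on a cart in front of the work surface, level with it; the furniture and walls round the work are solid. World frame = base frame: x ahead of the robot, y to its left, z up, the work surface at z = 0. Lengths are in mm, angles in rad, forces in N, time in s.
With the tool pointing down it reaches from about 400 to 875 mm from the base axis. Payload 4.4 kg.
Tool frame: the origin (TCP) lies at the very end of the fingers, on their centre line; the grasp point (between the pads) lies 19 mm behind it; z points along the fingers, y is the line along which they close (so a half turn about z gives the same grasp; the last joint's range is limited). The gripper opens to 85 mm and grips with 20 to 120 N. Pads are 22 mm wide; open, the fingers measure 114 mm over their backs; the gripper's body (76 mm by 85 mm) begins 54 mm behind the grasp point. The pads swing forward as they close: fully open they stand 13 mm farther back than shut.
Start: joints at [-1.231, 0.628, 0.038, 1.517, -0.027, 0.996, -0.02], TCP at [256.568, 597.236, 231.313] pointing down, gripper open.
Joint ranges: [-3.06, 3.06], [-0.37, 2.12], [-1.25, 1.32], [0.18, 2.47], [-1.1, 4.24], [0.23, 1.98], [-2.94, 2.94]. Speed limits (rad/s): [2.57, 2.57, 3.14, 3.14, 3.14, 3.14, 3.14].

INTERFACE

Orientations are given as [roll, pitch, yaw] about the fixed x, y, z axes, in that order (R = Rz(yaw) Ry(pitch) Rx(roll)).
In Python, from cell import read_state, get_image, camera_params, finish_job gives the robot as it stands.
- The arm moves only by the tool arm_command, never from a script. Its argument "deltas" is a list of rows, each an object of numbers: "dx", "dy", "dz": the shift along the world's x, y, z in m; "yaw": the turn about the world's z in degrees; "jaw": the opening, from 0 (shut) to 1 (fully open). A call has 1 to 20 rows; each row is the pose to reach, as a shift and turn from the pose commanded when the call began; what a row does not reach only later rows make up. A row lasts 1/10 s, in which the tool goes at most 50 mm and 8.59 degrees, less where a joint would pass 70% of its speed; a pose out of reach is approached as far as the arm can. A call with a gripper value outside its range is refused whole. The fingers move at their own pace and stop on an object; the grip force is fixed at half the most. Time passes only in rows, so rows that repeat a pose let the fingers close. It gives the time, the measured TCP pose, the force, the opening and the grip force at its end, in the units of the state.
- read_state(): the state, without advancing time (a new reading comes with each control period).
- get_image(name): name is "side" or "top" or "wrist"; returns (picture, depth): 384x512x3 uint8, red, green, blue; 384x512 float32, mm along the optical axis (not along the pixel's ray), 0 where there is no reading.
- camera_params(name): a dict with "camera_matrix" (3x3 intrinsics, pixels), "extrinsics" (4x4, takes a point from camera to world coordinates). Camera axes: x right, y down, z forward; pixel columns grow to the right and rows downward; lengths in mm; the calibration is good to about 2 mm. A picture is of the moment at which its call begins: read the wrist's pose just before it. camera_params takes no time and is no camera call; for the wrist camera it gives the pose at the moment of the call.
- finish_job(): hands the job in; it is judged then, once.
The state is a dict: "clock": time; "qpos": joint angles; "qd": joint speeds; "tau": joint torques, N m; "eef_pos": TCP position; "tool_rot": TCP orientation; "force": force on the tool from outside, world axes, zero at the start; "torque": the same for the moment, N m; "width": finger opening in mm; "gripper_force": force on a finger pad.
Only numpy, scipy, OpenCV 4.12 (cv2) and the standard library are available. Lean on these libraries where they do the work, as an engineer would, in place of code of your own. Each camera call takes 0.05 s, during which the arm holds its last target. There are 200 camera calls.

## Working session

There is one attempt and no reset: what is moved stays moved. The work goes in short steps, Python scripts to look and compute and a tool call to move; the robot and the scene stay as the last step left them, time stands still between calls to the robot, and variables do not carry over. Pictures are saved under pics/ and viewed, at most 10 in all, crops included, and the job is handed in when it is done.

Besides the shell and the picture viewer there is one more tool, called after "Emit:" as a command line: name --argument value ..., lists and objects as JSON in quotes. arm_command: Moves the arm, as the interface text tells. Its arguments: {"type":"object","properties":{"deltas":{"type":"array"}},"required":["deltas"]}

```bash
mkdir -p pics; ls
cat > h.py <<'E'
import numpy as np,cv2
from cell import read_state,get_image,camera_params,finish_job
def cap(n):
    P=camera_params(n); im,d=get_image(n); return im,d,np.array(P['camera_matrix']),np.array(P['extrinsics'])
def world(d,K,T):
    v,u=np.mgrid[:d.shape[0],:d.shape[1]]
    p=np.stack([(u-K[0,2])/K[0,0]*d,(v-K[1,2])/K[1,1]*d,d,np.ones_like(d)],-1)@T.T
    w=p[...,:3]; w[d==0]=np.nan; return w
E
python3 - <<'E'
from h import *
s=read_state(); print(s['eef_pos'],s['tool_rot'],s['width'],s['clock'])
for n in('top','side'):
    im,d,K,T=cap(n); np.savez('%s.npz'%n,im=im,d=d,K=K,T=T); cv2.imwrite('pics/%s0.png'%n,im[...,::-1]); print(n,K[0,0],T.round(2).tolist())
E
```

```text
pics
[256.34291072 596.64477735 230.40408118] [-3.13971816e+00  2.29048373e-05  2.73574024e+00] 85.25321556207966 0.0
top 447.6427295601491 [[0.0, -0.98, 0.18, 253.34], [-1.0, 0.0, 0.05, 121.33], [-0.05, -0.18, -0.98, 1609.8], [0.0, 0.0, 0.0, 1.0]]
side 434.535897827475 [[0.18, -0.83, 0.52, -415.28], [-0.98, -0.15, 0.1, 2.67], [-0.01, -0.53, -0.85, 1620.68], [0.0, 0.0, 0.0, 1.0]]
```

View pics/top0.png

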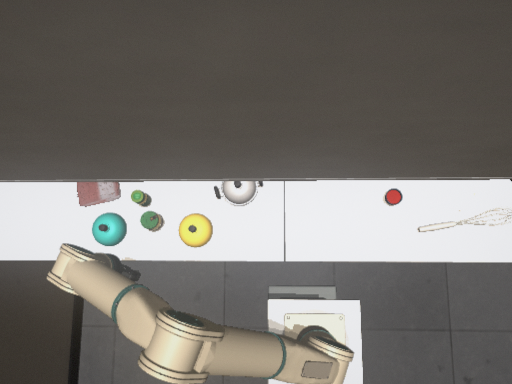

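View pics/side0.png

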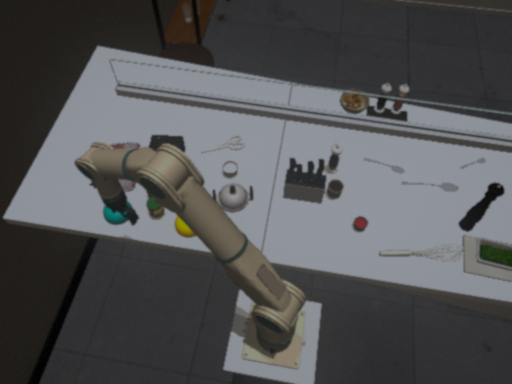

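Candidates for the cover: turquoise dome at top (110,229), yellow dome at top (196,230), and steel dome with handles at top (239,190) / side (234,196). I choose the steel one and check it with a crop.

Run:
```python
from h import *
a=np.load('side.npz');b=np.load('top.npz')
c1=cv2.resize(a['im'][150:235,180:295,::-1],None,fx=4,fy=4,interpolation=3)
c2=cv2.resize(b['im'][170:255,185:275,::-1],None,fx=4,fy=4,interpolation=3)
cv2.imwrite('pics/crop0.png',np.hstack([c1,c2])[:, :800])
for n,f,(r0,r1,c0,c1) in(('side',a,(150,235,200,265)),('top',b,(170,225,205,275))):
    w=world(f['d'],f['K'],f['T'])
    sub=w[r0:r1,c0:c1]; im=f['im'][r0:r1,c0:c1].astype(int)
    dark=(im.max(-1)<75)&(sub[...,2]>20)
    k,l,st,ce=cv2.connectedComponentsWithStats(dark.astype(np.uint8))
    for i in range(1,k):
        if st[i,4]>5:
            q=sub[l==i]; print(n,(ce[i]+[c0,r0]).round(1),st[i,4],np.median(q,0).round(1),np.nanmin(q,0).round(),np.nanmax(q,0).round())
w=world(b['d'],b['K'],b['T']); print('shelf z',w[100,256],w[178,240],w[178,100], 'counter',w[240,256])
w=world(a['d'],a['K'],a['T'])
# objects over the counter in the near region, by height
m=(w[...,2]>15)&(w[...,2]<120)&(w[...,0]>330)&(w[...,0]<900)&(abs(w[...,1])<500)
k,l,st,ce=cv2.connectedComponentsWithStats(m.astype(np.uint8))
for i in range(1,k):
    if st[i,4]>15:
        q=w[l==i]; print('obj',ce[i].round(),st[i,4],np.nanmin(q,0).round(),np.nanmax(q,0).round())
print('counter side',w[240,250])
```

```text
side [229.9 174. ] 15 [652.8 293.8  27.8] [650. 274.  21.] [664. 318.  35.]
side [201.  181.6] 23 [129.4 223.9 760.3] [124. 220. 749.] [134. 226. 772.]
side [232.  189.2] 31 [540.2 259.4  89.7] [532. 251.  66.] [554. 270.  97.]
side [251.1 193.5] 17 [554.2 181.   46.9] [547. 176.  22.] [581. 189.  64.]
side [213.8 195.8] 24 [510.6 333.3  58.2] [118. 194.  35.] [535. 343. 704.]
side [231.5 206.2] 28 [492.8 253.5  25.9] [484. 213.  20.] [511. 297.  35.]
side [200.7 233.1] 7 [ 42.5 213.1 661.5] [ 41. 211. 656.] [ 44. 216. 666.]
shelf z [ 350.86714607  133.68242174 1360.99041753] [ 351.13336879  162.23377168 1131.83737971] [ 350.59914573  315.42461759 1139.12318335] counter [355.80644552 199.40979884  -2.47791614]
obj [334. 161.] 126 [ 757. -173.   15.] [ 791. -131.  108.]
obj [230. 168.] 194 [648. 266.  16.] [721. 333.  46.]
obj [305. 188.] 868 [ 582. -123.   15.] [667.  46. 120.]
obj [335. 188.] 240 [ 613. -202.   15.] [ 690. -139.   69.]
obj [233. 196.] 711 [476. 172.  15.] [605. 343.  97.]
obj [183. 227.] 195 [331. 381.  15.] [403. 473.  58.]
obj [361. 223.] 158 [ 476. -318.   15.] [ 537. -262.   42.]
obj [396. 253.] 132 [ 383. -498.   15.] [ 417. -374.   32.]
counter side [365.97518358 152.01733637  -6.54175598]
```

View pics/crop0.png

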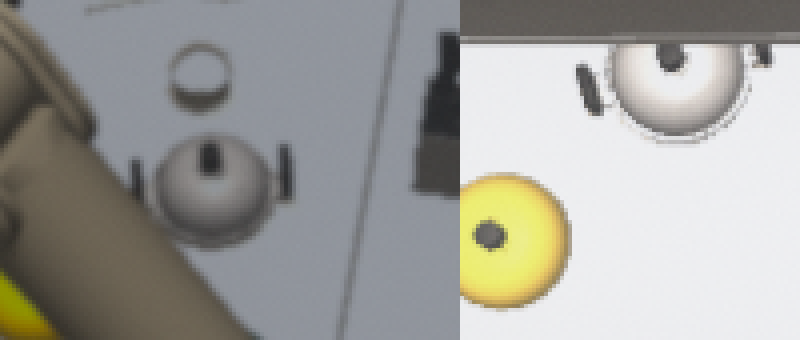

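The crop shows the steel dome with its black knob, standing in the rimmed dish with two black handles; the salt ramekin is behind it. Choice confirmed: centre near (540,258), yaw about +0.29 rad. Next I hover above it for a wrist-camera view.

Emit:
arm_command --deltas '[{"dx": 0.03,"dy": -0.03,"dz": 0.02,"yaw": -4},{"dx": 0.06,"dy": -0.06,"dz": 0.03,"yaw": -8},{"dx": 0.09,"dy": -0.09,"dz": 0.04,"yaw": -12},{"dx": 0.12,"dy": -0.12,"dz": 0.05,"yaw": -16},{"dx": 0.14,"dy": -0.15,"dz": 0.05,"yaw": -20},{"dx": 0.17,"dy": -0.18,"dz": 0.05,"yaw": -24},{"dx": 0.19,"dy": -0.21,"dz": 0.05,"yaw": -28},{"dx": 0.22,"dy": -0.24,"dz": 0.05,"yaw": -32},{"dx": 0.24,"dy": -0.27,"dz": 0.05,"yaw": -36},{"dx": 0.26,"dy": -0.3,"dz": 0.05,"yaw": -40},{"dx": 0.27,"dy": -0.33,"dz": 0.05,"yaw": -40},{"dx": 0.28,"dy": -0.34,"dz": 0.05,"yaw": -40},{"dx": 0.28,"dy": -0.34,"dz": 0.05,"yaw": -40},{"dx": 0.28,"dy": -0.34,"dz": 0.05,"yaw": -40},{"dx": 0.28,"dy": -0.34,"dz": 0.05,"yaw": -40}]'

```text
invalid input at $.deltas[0]: expected keys dx, dy, dz, yaw, jaw
```

```bash
cat > meas.py <<'E'
from h import *
import sys
def blobs(n,zlo,zhi,tag):
    im,d,K,T=cap(n); cv2.imwrite('pics/%s.png'%tag,im[...,::-1]); w=world(d,K,T)
    np.savez(tag+'.npz',im=im,d=d,K=K,T=T)
    m=(im.max(-1)<80)&(w[...,2]>zlo)&(w[...,2]<zhi)
    k,l,st,ce=cv2.connectedComponentsWithStats(m.astype(np.uint8))
    for i in range(1,k):
        if st[i,4]>40:
            q=w[l==i]; top=q[q[:,2]>np.nanpercentile(q[:,2],95)-6]
            r=cv2.minAreaRect(top[:,:2].astype(np.float32))
            print(ce[i].round(),st[i,4],'top z',np.nanpercentile(q[:,2],95).round(1),'rect',np.round(r[0],1),np.round(r[1],1),round(r[2],1))
    return w,im
if __name__=='__main__':
    s=read_state(); print(s['eef_pos'].round(1),s['tool_rot'].round(4),s['clock'])
    blobs('wrist',30,115,sys.argv[1])
E
python3 meas.py wr1
```

```text
[256.3 596.7 230.5] [-3.1399  0.      2.7358] 0.1
[435. 239.] 802 top z 83.9 rect [394.1 736.3] [22.8 22.6] 2.1
[288. 289.] 725 top z 82.6 rect [402.2 576.7] [60.  24.5] 71.5
[341. 329.] 766 top z 63.6 rect [484.7 611.3] [43.8 15.9] 84.9
[160. 335.] 648 top z 83.6 rect [390.4 421.8] [21.8 23.3] 57.7
[283. 331.] 142 top z 84.7 rect [428.6 555. ] [13.3 24.8] 24.0
[345. 360.] 411 top z 102.5 rect [483.1 601.7] [ 6.1 30.7] 26.5
```

View pics/wr1.png

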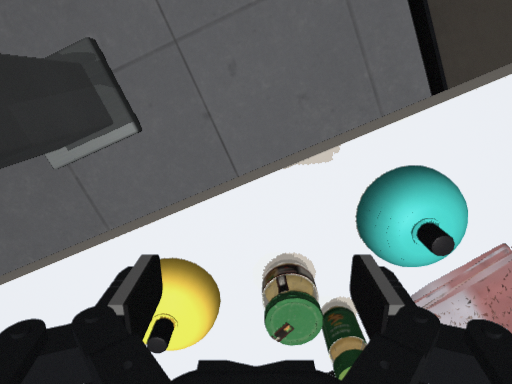

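The wrist view (yellow dome at (180,310), turquoise at (412,215)) works, and it looks towards the robot side of the tool. The call was refused because "jaw" was missing, so I repeat it, hovering a little beyond the dish.

Emit:
arm_command --deltas '[{"dx": 0.03,"dy": -0.03,"dz": 0.02,"yaw": -4,"jaw": 1},{"dx": 0.06,"dy": -0.06,"dz": 0.03,"yaw": -8,"jaw": 1},{"dx": 0.09,"dy": -0.09,"dz": 0.04,"yaw": -12,"jaw": 1},{"dx": 0.12,"dy": -0.12,"dz": 0.05,"yaw": -16,"jaw": 1},{"dx": 0.15,"dy": -0.15,"dz": 0.05,"yaw": -20,"jaw": 1},{"dx": 0.18,"dy": -0.18,"dz": 0.05,"yaw": -24,"jaw": 1},{"dx": 0.21,"dy": -0.21,"dz": 0.05,"yaw": -28,"jaw": 1},{"dx": 0.24,"dy": -0.24,"dz": 0.05,"yaw": -32,"jaw": 1},{"dx": 0.27,"dy": -0.27,"dz": 0.05,"yaw": -36,"jaw": 1},{"dx": 0.3,"dy": -0.29,"dz": 0.05,"yaw": -40,"jaw": 1},{"dx": 0.33,"dy": -0.31,"dz": 0.05,"yaw": -40,"jaw": 1},{"dx": 0.35,"dy": -0.31,"dz": 0.05,"yaw": -40,"jaw": 1},{"dx": 0.35,"dy": -0.31,"dz": 0.05,"yaw": -40,"jaw": 1},{"dx": 0.35,"dy": -0.31,"dz": 0.05,"yaw": -40,"jaw": 1},{"dx": 0.35,"dy": -0.31,"dz": 0.05,"yaw": -40,"jaw": 1}]'

```text
clock: 1.65
eef_pos: [605.0, 288.4, 281.0]
tool_rot: [-3.14, -0.001, 2.039]
force: [-0.0, 0.6, -0.0]
width: 85.7
gripper_force: 0.0
```

```bash
python3 meas.py wr2
```

```text
[605.  288.4 281. ] [-3.1403e+00 -1.2000e-03  2.0394e+00] 1.65
[495.   6.] 483 top z 60.8 rect [753.8 537.7] [17.2  1.3] 6.9
[210.  80.] 454 top z 62.0 rect [524.7 340.8] [40.  11.9] 16.5
[214. 118.] 856 top z 45.8 rect [542. 298.] [104.1  42.2] 8.8
[196. 158.] 541 top z 93.1 rect [547.4 264.8] [22.2 22.5] 56.6
[336. 183.] 98 top z 37.2 rect [707.2 301.1] [57.3 19.8] 78.2
[193. 215.] 562 top z 61.6 rect [570.1 188.4] [38.7 11.3] 16.0
[184. 332.] 3053 top z 111.2 rect [620.9  44.8] [58.2 61.3] 55.9
[508. 325.] 73 top z 42.3 rect [1039.4  230.5] [9.8 3.6] 88.6
```

View pics/wr2.png

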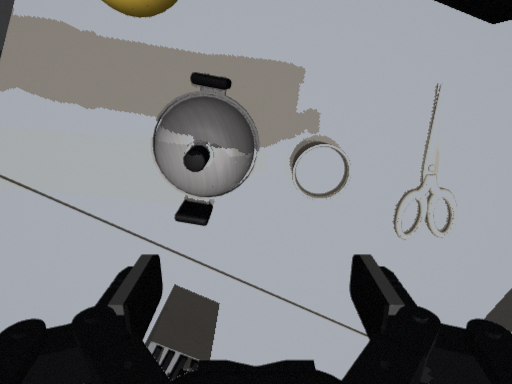

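The wrist view shows the dish with handles at (210,80) and (193,215), the knob at (196,158) and the ramekin at (320,170). Centre is (547.4,264.7), yaw 16.6°. Going over the knob.

Emit:
arm_command --deltas '[{"dx": -0.03,"dy": -0.012,"dz": 0,"yaw": 0,"jaw": 1},{"dx": -0.058,"dy": -0.024,"dz": -0.02,"yaw": 0,"jaw": 1},{"dx": -0.058,"dy": -0.024,"dz": -0.06,"yaw": 0,"jaw": 1},{"dx": -0.058,"dy": -0.024,"dz": -0.1,"yaw": 0,"jaw": 1},{"dx": -0.058,"dy": -0.024,"dz": -0.14,"yaw": 0,"jaw": 1},{"dx": -0.058,"dy": -0.024,"dz": -0.16,"yaw": 0,"jaw": 1},{"dx": -0.058,"dy": -0.024,"dz": -0.16,"yaw": 0,"jaw": 1},{"dx": -0.058,"dy": -0.024,"dz": -0.16,"yaw": 0,"jaw": 1},{"dx": -0.058,"dy": -0.024,"dz": -0.16,"yaw": 0,"jaw": 1}]'

```text
clock: 2.6
eef_pos: [549.5, 264.0, 123.2]
tool_rot: [3.138, -0.0, 2.038]
force: [-0.1, 0.6, 0.6]
width: 85.3
gripper_force: 0.0
```

Emit:
arm_command --deltas '[{"dx": -0.002,"dy": 0.001,"dz": -0.02,"yaw": 0,"jaw": 1},{"dx": -0.002,"dy": 0.001,"dz": -0.04,"yaw": 0,"jaw": 1},{"dx": -0.002,"dy": 0.001,"dz": -0.055,"yaw": 0,"jaw": 1},{"dx": -0.002,"dy": 0.001,"dz": -0.06,"yaw": 0,"jaw": 1},{"dx": -0.002,"dy": 0.001,"dz": -0.06,"yaw": 0,"jaw": 1},{"dx": -0.002,"dy": 0.001,"dz": -0.06,"yaw": 0,"jaw": 1},{"dx": -0.002,"dy": 0.001,"dz": -0.06,"yaw": 0,"jaw": 0.5},{"dx": -0.002,"dy": 0.001,"dz": -0.06,"yaw": 0,"jaw": 0.2},{"dx": -0.002,"dy": 0.001,"dz": -0.06,"yaw": 0,"jaw": 0},{"dx": -0.002,"dy": 0.001,"dz": -0.06,"yaw": 0,"jaw": 0},{"dx": -0.002,"dy": 0.001,"dz": -0.06,"yaw": 0,"jaw": 0},{"dx": -0.002,"dy": 0.001,"dz": -0.06,"yaw": 0,"jaw": 0},{"dx": -0.002,"dy": 0.001,"dz": -0.06,"yaw": 0,"jaw": 0},{"dx": -0.002,"dy": 0.001,"dz": -0.06,"yaw": 0,"jaw": 0},{"dx": -0.002,"dy": 0.001,"dz": -0.06,"yaw": 0,"jaw": 0}]'

```text
clock: 4.1
eef_pos: [546.6, 264.3, 61.6]
tool_rot: [3.141, -0.0, 2.038]
force: [-1.4, -0.1, 4.7]
width: 22.5
gripper_force: 58.6
```

Emit:
arm_command --deltas '[{"dx": 0,"dy": 0,"dz": 0.002,"yaw": 0,"jaw": 0},{"dx": 0,"dy": 0,"dz": 0.005,"yaw": 0,"jaw": 0},{"dx": 0,"dy": 0,"dz": 0.01,"yaw": 0,"jaw": 0},{"dx": 0,"dy": 0,"dz": 0.016,"yaw": 0,"jaw": 0},{"dx": 0,"dy": 0,"dz": 0.024,"yaw": 0,"jaw": 0},{"dx": 0,"dy": 0,"dz": 0.034,"yaw": 0,"jaw": 0},{"dx": 0,"dy": 0,"dz": 0.046,"yaw": 0,"jaw": 0},{"dx": 0,"dy": 0,"dz": 0.06,"yaw": 0,"jaw": 0},{"dx": 0,"dy": 0,"dz": 0.075,"yaw": 0,"jaw": 0},{"dx": 0,"dy": 0,"dz": 0.09,"yaw": 0,"jaw": 0},{"dx": 0,"dy": 0,"dz": 0.1,"yaw": 0,"jaw": 0},{"dx": 0,"dy": 0,"dz": 0.1,"yaw": 0,"jaw": 0},{"dx": 0,"dy": 0,"dz": 0.1,"yaw": 0,"jaw": 0},{"dx": 0,"dy": 0,"dz": 0.1,"yaw": 0,"jaw": 0}]'

```text
clock: 5.5
eef_pos: [546.0, 264.0, 160.6]
tool_rot: [-3.14, -0.0, 2.038]
force: [-0.1, -0.4, -1.8]
width: 22.5
gripper_force: 58.8
```

```bash
python3 meas.py wr3
python3 - <<'E'
from h import *
s=read_state();print(s['force'].round(1),s['torque'].round(2),s['qpos'].round(2))
im,d,K,T=cap('side');w=world(d,K,T)
c=im[130:260,170:300,::-1]
cv2.imwrite('pics/c3.png',np.hstack([cv2.resize(c,(384,384),interpolation=3),cv2.resize(cv2.imread('pics/wr3.png'),(400,300))[:, :].copy() if 0 else cv2.copyMakeBorder(cv2.resize(cv2.imread('pics/wr3.png'),(400,300)),0,84,0,0,0)]))
E
```

```text
[546.  264.  160.6] [-3.1401e+00 -1.0000e-04  2.0377e+00] 5.5
[276.  87.] 918 top z 62.0 rect [524.8 340.4] [39.9 11.6] 16.5
[246. 121.] 44 top z 114.5 rect [515.5 315.8] [16.5  0.6] 32.2
[391. 193.] 231 top z 39.9 rect [657.4 306.2] [50.7 12.2] 87.1
[-0.5 -0.  -1.3] [ 0.01 -0.01 -0.02] [-0.63  0.66  0.22  1.72 -0.19  0.79  0.14]
```

View pics/c3.png

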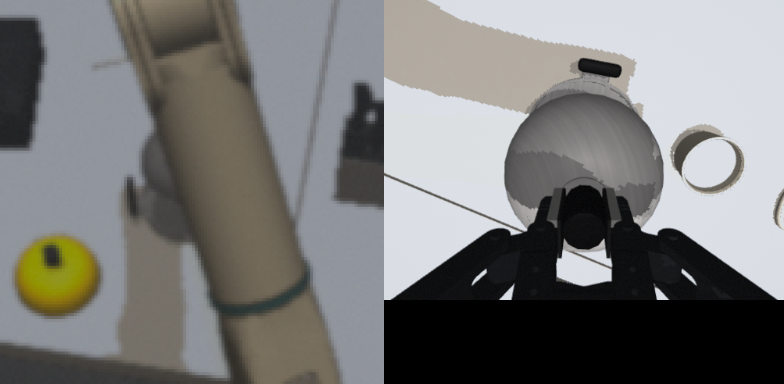

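Cover lifted (about 1.6 N) and hanging level; the dish stayed. Carrying it to the free strip.

Emit:
arm_command --deltas '[{"dx": -0.005,"dy": -0.005,"dz": 0,"yaw": 0,"jaw": 0},{"dx": -0.015,"dy": -0.015,"dz": 0,"yaw": 0,"jaw": 0},{"dx": -0.03,"dy": -0.03,"dz": 0,"yaw": 0,"jaw": 0},{"dx": -0.045,"dy": -0.055,"dz": 0,"yaw": 0,"jaw": 0},{"dx": -0.06,"dy": -0.085,"dz": 0,"yaw": 0,"jaw": 0},{"dx": -0.072,"dy": -0.115,"dz": 0,"yaw": 0,"jaw": 0},{"dx": -0.08,"dy": -0.147,"dz": 0,"yaw": 0,"jaw": 0},{"dx": -0.086,"dy": -0.18,"dz": 0,"yaw": 0,"jaw": 0},{"dx": -0.09,"dy": -0.213,"dz": 0,"yaw": 0,"jaw": 0},{"dx": -0.092,"dy": -0.245,"dz": 0,"yaw": 0,"jaw": 0},{"dx": -0.094,"dy": -0.277,"dz": 0,"yaw": 0,"jaw": 0},{"dx": -0.095,"dy": -0.307,"dz": 0,"yaw": 0,"jaw": 0},{"dx": -0.096,"dy": -0.332,"dz": 0,"yaw": 0,"jaw": 0},{"dx": -0.096,"dy": -0.35,"dz": 0,"yaw": 0,"jaw": 0},{"dx": -0.096,"dy": -0.36,"dz": -0.01,"yaw": 0,"jaw": 0},{"dx": -0.096,"dy": -0.364,"dz": -0.03,"yaw": 0,"jaw": 0},{"dx": -0.096,"dy": -0.364,"dz": -0.05,"yaw": 0,"jaw": 0},{"dx": -0.096,"dy": -0.364,"dz": -0.07,"yaw": 0,"jaw": 0},{"dx": -0.096,"dy": -0.364,"dz": -0.08,"yaw": 0,"jaw": 0},{"dx": -0.096,"dy": -0.364,"dz": -0.08,"yaw": 0,"jaw": 0}]'

```text
clock: 7.6
eef_pos: [449.3, -99.2, 79.9]
tool_rot: [-3.139, -0.002, 2.038]
force: [-0.6, 0.1, -0.7]
width: 22.5
gripper_force: 58.9
```

Emit:
arm_command --deltas '[{"dx": 0,"dy": 0,"dz": -0.008,"yaw": 0,"jaw": 0},{"dx": 0,"dy": 0,"dz": -0.015,"yaw": 0,"jaw": 0},{"dx": 0,"dy": 0,"dz": -0.02,"yaw": 0,"jaw": 0},{"dx": 0,"dy": 0,"dz": -0.023,"yaw": 0,"jaw": 0},{"dx": 0,"dy": 0,"dz": -0.025,"yaw": 0,"jaw": 0},{"dx": 0,"dy": 0,"dz": -0.026,"yaw": 0,"jaw": 0},{"dx": 0,"dy": 0,"dz": -0.026,"yaw": 0,"jaw": 0},{"dx": 0,"dy": 0,"dz": -0.026,"yaw": 0,"jaw": 0}]'

```text
clock: 8.4
eef_pos: [450.7, -99.8, 55.5]
tool_rot: [3.141, 0.0, 2.038]
force: [0.6, 0.7, -1.6]
width: 22.7
gripper_force: 58.9
```

Emit:
arm_command --deltas '[{"dx": 0,"dy": 0,"dz": -0.001,"yaw": 0,"jaw": 0},{"dx": 0,"dy": 0,"dz": -0.002,"yaw": 0,"jaw": 0},{"dx": 0,"dy": 0,"dz": -0.003,"yaw": 0,"jaw": 0},{"dx": 0,"dy": 0,"dz": -0.003,"yaw": 0,"jaw": 0},{"dx": 0,"dy": 0,"dz": -0.003,"yaw": 0,"jaw": 0}]'

```text
clock: 8.9
eef_pos: [450.6, -99.8, 52.4]
tool_rot: [3.141, -0.0, 2.038]
force: [-0.2, -0.4, 1.0]
width: 22.6
gripper_force: 59.5
```

Emit:
arm_command --deltas '[{"dx": 0,"dy": 0,"dz": 0,"yaw": 0,"jaw": 0.4},{"dx": 0,"dy": 0,"dz": 0,"yaw": 0,"jaw": 0.8},{"dx": 0,"dy": 0,"dz": 0,"yaw": 0,"jaw": 0.8},{"dx": 0,"dy": 0,"dz": 0,"yaw": 0,"jaw": 0.8},{"dx": 0,"dy": 0,"dz": 0,"yaw": 0,"jaw": 0.8},{"dx": 0,"dy": 0,"dz": 0.01,"yaw": 0,"jaw": 0.8},{"dx": 0,"dy": 0,"dz": 0.03,"yaw": 0,"jaw": 0.8},{"dx": 0,"dy": 0,"dz": 0.06,"yaw": 0,"jaw": 0.8},{"dx": 0,"dy": 0,"dz": 0.1,"yaw": 0,"jaw": 0.8},{"dx": 0,"dy": 0,"dz": 0.14,"yaw": 0,"jaw": 0.8},{"dx": 0,"dy": 0,"dz": 0.18,"yaw": 0,"jaw": 0.8}]'

```text
clock: 10.0
eef_pos: [450.0, -99.7, 234.6]
tool_rot: [3.141, 0.0, 2.037]
force: [0.3, 1.0, 0.1]
width: 67.8
gripper_force: 0.0
```

Emit:
arm_command --deltas '[{"dx": 0,"dy": 0.02,"dz": 0,"yaw": -6,"jaw": 0.5},{"dx": 0.005,"dy": 0.05,"dz": 0,"yaw": -12,"jaw": 0.5},{"dx": 0.01,"dy": 0.08,"dz": 0,"yaw": -18,"jaw": 0.5},{"dx": 0.015,"dy": 0.11,"dz": 0,"yaw": -25,"jaw": 0.5},{"dx": 0.02,"dy": 0.14,"dz": 0,"yaw": -32,"jaw": 0.5},{"dx": 0.025,"dy": 0.17,"dz": 0,"yaw": -39,"jaw": 0.5},{"dx": 0.03,"dy": 0.2,"dz": 0,"yaw": -46,"jaw": 0.5},{"dx": 0.035,"dy": 0.23,"dz": 0,"yaw": -53,"jaw": 0.5},{"dx": 0.04,"dy": 0.26,"dz": 0,"yaw": -60,"jaw": 0.5},{"dx": 0.045,"dy": 0.29,"dz": 0,"yaw": -67,"jaw": 0.5},{"dx": 0.05,"dy": 0.32,"dz": 0,"yaw": -74,"jaw": 0.5},{"dx": 0.06,"dy": 0.35,"dz": 0,"yaw": -81,"jaw": 0.5},{"dx": 0.067,"dy": 0.38,"dz": 0,"yaw": -88,"jaw": 0.5},{"dx": 0.07,"dy": 0.41,"dz": 0,"yaw": -95,"jaw": 0.5},{"dx": 0.073,"dy": 0.43,"dz": 0,"yaw": -100,"jaw": 0.5},{"dx": 0.074,"dy": 0.44,"dz": 0,"yaw": -100,"jaw": 0.5},{"dx": 0.074,"dy": 0.44,"dz": 0,"yaw": -100,"jaw": 0.5},{"dx": 0.074,"dy": 0.44,"dz": 0,"yaw": -100,"jaw": 0.5},{"dx": 0.074,"dy": 0.44,"dz": 0,"yaw": -100,"jaw": 0.5}]'

```text
clock: 11.9
eef_pos: [524.8, 338.3, 232.8]
tool_rot: [3.141, 0.0, 0.291]
force: [0.6, 0.1, -0.6]
width: 42.5
gripper_force: 0.0
```

```bash
python3 meas.py wr4;  python3 - <<'E'
from h import *
s=read_state();print(s['width'],s['qpos'].round(2))
im,d,K,T=cap('side')
c=im[120:280,170:390,::-1]
cv2.imwrite('pics/c4.png',np.hstack([cv2.resize(c,(396,288),interpolation=3),cv2.resize(cv2.imread('pics/wr4.png'),(384,288))]))
w=world(d,K,T); m=(w[...,2]>20)&(w[...,2]<110)&(w[...,0]>380)&(w[...,0]<530)&(w[...,1]>-190)&(w[...,1]<0); q=w[m]; print(q.min(0),q.max(0))
E
```

```text
[524.8 338.3 232.8] [3.1413 0.     0.2908] 11.9
[53. 16.] 3216 top z 99.9 rect [601.7 539. ] [19.6 50.9] 17.8
[372.  13.] 82 top z 36.4 rect [690.3 276. ] [27.8  3.7] 8.6
[  7. 113.] 547 top z 50.8 rect [503.  589.1] [29.8  6.3] 3.6
[253. 166.] 506 top z 61.9 rect [525.4 340.7] [39.8 11.1] 16.7
[409. 166.] 917 top z 61.3 rect [570.5 188.3] [39.  12.1] 15.2
[326. 161.] 193 top z 33.2 rect [549.8 266.3] [17.3 18.3] 41.1
[ 44. 184.] 399 top z 43.0 rect [434.8 551. ] [60.2 20.9] 34.1
[ 17. 203.] 882 top z 84.6 rect [427.9 550.7] [53.6 24.1] 7.4
[146. 267.] 698 top z 83.8 rect [393.2 420.5] [22.2 22. ] 13.4
42.8455533622668 [-1.    0.67  0.65  1.6  -0.46  1.03 -1.49]
[ 390.47498679 -163.70782187   20.60822618] [502.80744376 -45.64479162  91.67028139]
```

View pics/c4.png

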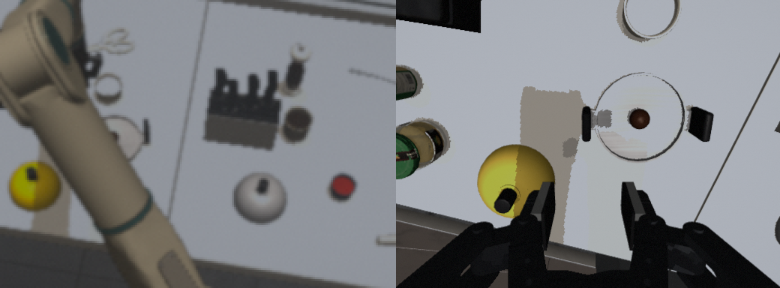

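The cover stands upright at about (450,-100), the truffle (wrist view right half, (639,118)) sits in the middle, and the left handle is at (525.1,340.7). Descending onto the left handle.

Emit:
arm_command --deltas '[{"dx": 0,"dy": 0.002,"dz": -0.03,"yaw": 0,"jaw": 0.5},{"dx": 0,"dy": 0.002,"dz": -0.07,"yaw": 0,"jaw": 0.5},{"dx": 0,"dy": 0.002,"dz": -0.11,"yaw": 0,"jaw": 0.5},{"dx": 0,"dy": 0.002,"dz": -0.13,"yaw": 0,"jaw": 0.5},{"dx": 0,"dy": 0.002,"dz": -0.145,"yaw": 0,"jaw": 0.5},{"dx": 0,"dy": 0.002,"dz": -0.155,"yaw": 0,"jaw": 0.5},{"dx": 0,"dy": 0.002,"dz": -0.155,"yaw": 0,"jaw": 0.5},{"dx": 0,"dy": 0.002,"dz": -0.155,"yaw": 0,"jaw": 0.5},{"dx": 0,"dy": 0.002,"dz": -0.155,"yaw": 0,"jaw": 0.5}]'

```text
clock: 12.9
eef_pos: [525.5, 342.6, 78.6]
tool_rot: [-3.141, -0.002, 0.292]
force: [1.0, 0.2, -0.3]
width: 43.0
gripper_force: 0.0
```

Emit:
arm_command --deltas '[{"dx": 0,"dy": -0.002,"dz": -0.01,"yaw": 0,"jaw": 0.5},{"dx": 0,"dy": -0.002,"dz": -0.025,"yaw": 0,"jaw": 0.5},{"dx": 0,"dy": -0.002,"dz": -0.04,"yaw": 0,"jaw": 0.5},{"dx": 0,"dy": -0.002,"dz": -0.048,"yaw": 0,"jaw": 0.45},{"dx": 0,"dy": -0.002,"dz": -0.05,"yaw": 0,"jaw": 0.4},{"dx": 0,"dy": -0.002,"dz": -0.05,"yaw": 0,"jaw": 0.35},{"dx": 0,"dy": -0.002,"dz": -0.05,"yaw": 0,"jaw": 0.3},{"dx": 0,"dy": -0.002,"dz": -0.05,"yaw": 0,"jaw": 0.26},{"dx": 0,"dy": -0.002,"dz": -0.05,"yaw": 0,"jaw": 0.24}]'

```text
clock: 13.8
eef_pos: [524.9, 340.5, 27.8]
tool_rot: [-3.141, -0.001, 0.292]
force: [0.1, 0.2, -0.0]
width: 20.3
gripper_force: 0.0
```

```bash
python3 meas.py wr5
python3 - <<'E'
from h import *
for i in range(4):
    im,d,K,T=cap('wrist') if i==0 else cap('wrist'); s=read_state(); print(s['eef_pos'].round(1))
E
```

```text
[524.9 340.5  27.8] [-3.1413e+00 -9.0000e-04  2.9240e-01] 13.8
[471.   1.] 63 top z 39.8 rect [653.1 296.1] [1.5 5.8] 18.6
[255. 283.] 3245 top z 61.6 rect [525.7 340.8] [39.8 11.9] 16.6
[255. 337.] 31418 top z 109.2 rect [538.1 344.1] [ 12.6 118.9] 16.5
[418. 259.] 832 top z 33.0 rect [549.6 267.5] [17.8 18.2] 67.9
[524.7 340.4  27.7]
[524.7 340.4  27.6]
[524.6 340.3  27.5]
[524.6 340.3  27.5]
```

Emit:
arm_command --deltas '[{"dx": 0,"dy": 0,"dz": 0,"yaw": 0,"jaw": 0.22},{"dx": 0,"dy": 0,"dz": 0,"yaw": 0,"jaw": 0.2},{"dx": 0,"dy": 0,"dz": 0,"yaw": 0,"jaw": 0.19},{"dx": 0,"dy": 0,"dz": 0,"yaw": 0,"jaw": 0.18},{"dx": 0,"dy": 0,"dz": 0,"yaw": 0,"jaw": 0.17},{"dx": 0,"dy": 0,"dz": 0,"yaw": 0,"jaw": 0.16},{"dx": 0,"dy": 0,"dz": 0,"yaw": 0,"jaw": 0.15},{"dx": 0,"dy": 0,"dz": 0,"yaw": 0,"jaw": 0.14},{"dx": 0,"dy": 0,"dz": 0,"yaw": 0,"jaw": 0.13},{"dx": 0,"dy": 0,"dz": 0,"yaw": 0,"jaw": 0.12},{"dx": 0,"dy": 0,"dz": 0,"yaw": 0,"jaw": 0.1},{"dx": 0,"dy": 0,"dz": 0,"yaw": 0,"jaw": 0.05},{"dx": 0,"dy": 0,"dz": 0,"yaw": 0,"jaw": 0},{"dx": 0,"dy": 0,"dz": 0,"yaw": 0,"jaw": 0},{"dx": 0,"dy": 0,"dz": 0,"yaw": 0,"jaw": 0}]'

```text
clock: 15.55
eef_pos: [524.4, 340.4, 27.4]
tool_rot: [-3.141, 0.0, 0.292]
force: [-2.0, 0.7, 3.7]
width: 11.2
gripper_force: 58.6
```

Emit:
arm_command --deltas '[{"dx": 0,"dy": 0,"dz": 0.0003,"yaw": 0,"jaw": 0},{"dx": 0,"dy": 0,"dz": 0.001,"yaw": 0,"jaw": 0},{"dx": 0,"dy": 0,"dz": 0.002,"yaw": 0,"jaw": 0},{"dx": 0,"dy": 0,"dz": 0.0035,"yaw": 0,"jaw": 0},{"dx": 0,"dy": 0,"dz": 0.005,"yaw": 0,"jaw": 0},{"dx": 0,"dy": 0,"dz": 0.0065,"yaw": 0,"jaw": 0},{"dx": 0,"dy": 0,"dz": 0.008,"yaw": 0,"jaw": 0},{"dx": 0,"dy": 0,"dz": 0.009,"yaw": 0,"jaw": 0},{"dx": 0,"dy": 0,"dz": 0.0097,"yaw": 0,"jaw": 0},{"dx": 0,"dy": 0,"dz": 0.01,"yaw": 0,"jaw": 0},{"dx": 0,"dy": 0,"dz": 0.01,"yaw": 0,"jaw": 0},{"dx": 0,"dy": 0,"dz": 0.01,"yaw": 0,"jaw": 0}]'

```text
clock: 16.75
eef_pos: [524.5, 340.2, 37.3]
tool_rot: [3.142, 0.0, 0.292]
force: [0.8, 0.3, -2.3]
width: 11.3
gripper_force: 58.4
```

```bash
cat > tilt.py <<'E'
from h import *
import sys
from scipy.optimize import least_squares
s=read_state(); print(s['eef_pos'].round(1),s['tool_rot'].round(3),s['force'].round(1),s['width'],s['clock'])
im,d,K,T=cap('wrist'); w=world(d,K,T); cv2.imwrite('pics/%s.png'%sys.argv[1],im[...,::-1])
dz=s['eef_pos'][2]-27.5; th=s['tool_rot'][2]
u=np.array([-np.sin(th),np.cos(th)])  # dish +y
h=s['eef_pos'][:2]
c=h-80*u
print('expected centre',c.round(1))
X=np.array([np.cos(th),np.sin(th)])
rel=w[...,:2]-c; a=rel@X; b=rel@u; z=w[...,2]-dz; r=np.hypot(a,b)
def rep(n,m):
    q=w[m]; print(n,m.sum(),np.median(q,0).round(1) if m.sum() else '')
    return q
# truffle: brown
I=im.astype(int); br=(I[...,0]>I[...,2]+12)&(r<50)&(z>5)&(z<45)
q=rep('truffle',br)
if len(q)>30:
    p=least_squares(lambda p:np.linalg.norm(q-p,axis=1)-15,[*c,dz+19],loss='soft_l1').x
    print(' centre',p.round(1),'in dish x,y:',((p[:2]-c)@X).round(1),((p[:2]-c)@u).round(1),'z',(p[2]-dz).round(1))
# far handle top & rim heights vs b
fh=(I.max(-1)<90)&(abs(a)<24)&(b<-66)&(b>-95)&(z>25)&(z<80)
q=rep('far handle',fh)
if len(q):
    t=q[q[:,2]>np.percentile(q[:,2],90)-5]; R=cv2.minAreaRect(t[:,:2].astype(np.float32)); print(' top',np.percentile(q[:,2],[50,90]).round(1)-dz,np.round(R[0],1),np.round(R[1],1))
rim=(r>50)&(r<72)&(z>-5)&(z<28)&(abs(a)<72)
for lo,hi in((-72,-55),(-55,-30),(-30,30)):
    m=rim&(b>lo)&(b<hi)
    if m.sum()>20: print(' rim b',lo,hi,m.sum(),np.percentile(z[m],[50,90]).round(1))
# hollow plane fit on ledge+cone by symmetric r
m=(r>18)&(r<50)&(z>-10)&(z<25)&~br
if m.sum()>100:
    A=np.c_[a[m],b[m],np.ones(m.sum())]; y=z[m]-np.maximum(r[m]-10,0)*np.tan(np.radians(7))
    f=least_squares(lambda f:A@f-y,[0,0,4],loss='soft_l1',f_scale=1).x; print(' slope deg x,y',np.degrees(f[:2]).round(2),'h',f[2].round(1),m.sum())
E
python3 tilt.py wr6
```

```text
[524.5 340.2  37.3] [3.142 0.    0.292] [ 0.8  0.3 -2.3] 11.293199594182623 16.75
expected centre [547.6 263.6]
truffle 2501 [552.8 271.1  38.5]
 centre [549.5 266.3  27.5] in dish x,y: 2.6 2.0 z 17.7
far handle 0 
 rim b -72 -55 1047 [ 8.3 15.5]
 rim b -55 -30 5279 [ 8.2 15.7]
 rim b -30 30 5815 [ 8.3 16.8]
 slope deg x,y [0.01 0.16] h 2.9 19587
```

Dish hangs level (slope about 0.2°) with the truffle in the middle. I work out smooth numbers for the lift and the turn about the dish's centre.

Run:
```python
import numpy as np
mj=lambda t:10*t**3-15*t**4+6*t**5
print('lift',(0.09*mj(np.arange(1,21)/20)).round(4).tolist())
def off(th): return .08*np.array([-np.sin(th),np.cos(th)])
t0=np.radians(16.7); D=np.radians(73.3)
t=np.arange(0,41)/40; th=t0+D*mj(t); o=np.array([off(x) for x in th])
for s in(0,20):
    for i in range(s+1,s+21): print('{"dx": %.4f, "dy": %.4f, "dz": 0, "yaw": %.2f, "jaw": 0},'%(*(o[i]-o[s]),np.degrees(th[i]-th[s])))
```

```text
lift [0.0001, 0.0008, 0.0024, 0.0052, 0.0093, 0.0147, 0.0212, 0.0286, 0.0366, 0.045, 0.0534, 0.0614, 0.0688, 0.0753, 0.0807, 0.0848, 0.0876, 0.0892, 0.0899, 0.09]
{"dx": -0.0000, "dy": -0.0000, "dz": 0, "yaw": 0.01, "jaw": 0},
{"dx": -0.0001, "dy": -0.0000, "dz": 0, "yaw": 0.08, "jaw": 0},
{"dx": -0.0004, "dy": -0.0001, "dz": 0, "yaw": 0.28, "jaw": 0},
{"dx": -0.0008, "dy": -0.0003, "dz": 0, "yaw": 0.63, "jaw": 0},
{"dx": -0.0016, "dy": -0.0005, "dz": 0, "yaw": 1.18, "jaw": 0},
{"dx": -0.0026, "dy": -0.0008, "dz": 0, "yaw": 1.95, "jaw": 0},
{"dx": -0.0039, "dy": -0.0013, "dz": 0, "yaw": 2.97, "jaw": 0},
{"dx": -0.0056, "dy": -0.0019, "dz": 0, "yaw": 4.25, "jaw": 0},
{"dx": -0.0076, "dy": -0.0027, "dz": 0, "yaw": 5.79, "jaw": 0},
{"dx": -0.0099, "dy": -0.0037, "dz": 0, "yaw": 7.59, "jaw": 0},
{"dx": -0.0125, "dy": -0.0049, "dz": 0, "yaw": 9.65, "jaw": 0},
{"dx": -0.0154, "dy": -0.0064, "dz": 0, "yaw": 11.95, "jaw": 0},
{"dx": -0.0184, "dy": -0.0082, "dz": 0, "yaw": 14.49, "jaw": 0},
{"dx": -0.0217, "dy": -0.0103, "dz": 0, "yaw": 17.24, "jaw": 0},
{"dx": -0.0250, "dy": -0.0126, "dz": 0
[... 949 characters left out ...]
, "dy": -0.0372, "dz": 0, "yaw": 29.06, "jaw": 0},
{"dx": -0.0154, "dy": -0.0397, "dz": 0, "yaw": 30.86, "jaw": 0},
{"dx": -0.0156, "dy": -0.0418, "dz": 0, "yaw": 32.40, "jaw": 0},
{"dx": -0.0157, "dy": -0.0436, "dz": 0, "yaw": 33.68, "jaw": 0},
{"dx": -0.0158, "dy": -0.0450, "dz": 0, "yaw": 34.70, "jaw": 0},
{"dx": -0.0158, "dy": -0.0461, "dz": 0, "yaw": 35.47, "jaw": 0},
{"dx": -0.0158, "dy": -0.0469, "dz": 0, "yaw": 36.02, "jaw": 0},
{"dx": -0.0158, "dy": -0.0474, "dz": 0, "yaw": 36.37, "jaw": 0},
{"dx": -0.0158, "dy": -0.0476, "dz": 0, "yaw": 36.57, "jaw": 0},
{"dx": -0.0158, "dy": -0.0477, "dz": 0, "yaw": 36.64, "jaw": 0},
{"dx": -0.0158, "dy": -0.0478, "dz": 0, "yaw": 36.65, "jaw": 0},
```

Emit:
arm_command --deltas '[{"dx": 0,"dy": 0,"dz": 0.0001,"yaw": 0,"jaw": 0},{"dx": 0,"dy": 0,"dz": 0.0008,"yaw": 0,"jaw": 0},{"dx": 0,"dy": 0,"dz": 0.0024,"yaw": 0,"jaw": 0},{"dx": 0,"dy": 0,"dz": 0.0052,"yaw": 0,"jaw": 0},{"dx": 0,"dy": 0,"dz": 0.0093,"yaw": 0,"jaw": 0},{"dx": 0,"dy": 0,"dz": 0.0147,"yaw": 0,"jaw": 0},{"dx": 0,"dy": 0,"dz": 0.0212,"yaw": 0,"jaw": 0},{"dx": 0,"dy": 0,"dz": 0.0286,"yaw": 0,"jaw": 0},{"dx": 0,"dy": 0,"dz": 0.0366,"yaw": 0,"jaw": 0},{"dx": 0,"dy": 0,"dz": 0.045,"yaw": 0,"jaw": 0},{"dx": 0,"dy": 0,"dz": 0.0534,"yaw": 0,"jaw": 0},{"dx": 0,"dy": 0,"dz": 0.0614,"yaw": 0,"jaw": 0},{"dx": 0,"dy": 0,"dz": 0.0688,"yaw": 0,"jaw": 0},{"dx": 0,"dy": 0,"dz": 0.0753,"yaw": 0,"jaw": 0},{"dx": 0,"dy": 0,"dz": 0.0807,"yaw": 0,"jaw": 0},{"dx": 0,"dy": 0,"dz": 0.0848,"yaw": 0,"jaw": 0},{"dx": 0,"dy": 0,"dz": 0.0876,"yaw": 0,"jaw": 0},{"dx": 0,"dy": 0,"dz": 0.0892,"yaw": 0,"jaw": 0},{"dx": 0,"dy": 0,"dz": 0.0899,"yaw": 0,"jaw": 0},{"dx": 0,"dy": 0,"dz": 0.09,"yaw": 0,"jaw": 0}]'

```text
clock: 18.8
eef_pos: [524.5, 340.2, 127.2]
tool_rot: [3.142, 0.0, 0.292]
force: [-0.4, -0.3, -2.6]
width: 11.3
gripper_force: 58.3
```

```bash
python3 tilt.py wr7
```

```text
[524.5 340.2 127.2] [3.142 0.    0.292] [-0.4 -0.3 -2.6] 11.344020436407925 18.8
expected centre [547.5 263.6]
truffle 2517 [552.7 271.  128.3]
 centre [549.5 266.3 117.4] in dish x,y: 2.6 2.0 z 17.7
far handle 0 
 rim b -72 -55 1050 [ 8.3 15.4]
 rim b -55 -30 5293 [ 8.2 15.7]
 rim b -30 30 5814 [ 8.3 16.8]
 slope deg x,y [-0.02  0.15] h 2.9 19584
```

Emit:
arm_command --deltas '[{"dx": 0,"dy": 0,"dz": 0,"yaw": 0.01,"jaw": 0},{"dx": -0.0001,"dy": 0,"dz": 0,"yaw": 0.08,"jaw": 0},{"dx": -0.0004,"dy": -0.0001,"dz": 0,"yaw": 0.28,"jaw": 0},{"dx": -0.0008,"dy": -0.0003,"dz": 0,"yaw": 0.63,"jaw": 0},{"dx": -0.0016,"dy": -0.0005,"dz": 0,"yaw": 1.18,"jaw": 0},{"dx": -0.0026,"dy": -0.0008,"dz": 0,"yaw": 1.95,"jaw": 0},{"dx": -0.0039,"dy": -0.0013,"dz": 0,"yaw": 2.97,"jaw": 0},{"dx": -0.0056,"dy": -0.0019,"dz": 0,"yaw": 4.25,"jaw": 0},{"dx": -0.0076,"dy": -0.0027,"dz": 0,"yaw": 5.79,"jaw": 0},{"dx": -0.0099,"dy": -0.0037,"dz": 0,"yaw": 7.59,"jaw": 0},{"dx": -0.0125,"dy": -0.0049,"dz": 0,"yaw": 9.65,"jaw": 0},{"dx": -0.0154,"dy": -0.0064,"dz": 0,"yaw": 11.95,"jaw": 0},{"dx": -0.0184,"dy": -0.0082,"dz": 0,"yaw": 14.49,"jaw": 0},{"dx": -0.0217,"dy": -0.0103,"dz": 0,"yaw": 17.24,"jaw": 0},{"dx": -0.025,"dy": -0.0126,"dz": 0,"yaw": 20.17,"jaw": 0},{"dx": -0.0284,"dy": -0.0153,"dz": 0,"yaw": 23.27,"jaw": 0},{"dx": -0.0318,"dy": -0.0183,"dz": 0,"yaw": 26.5,"jaw": 0},{"dx": -0.0351,"dy": -0.0216,"dz": 0,"yaw": 29.82,"jaw": 0},{"dx": -0.0382,"dy": -0.0251,"dz": 0,"yaw": 33.22,"jaw": 0},{"dx": -0.0412,"dy": -0.0289,"dz": 0,"yaw": 36.65,"jaw": 0}]'

```text
clock: 20.85
eef_pos: [483.0, 311.1, 127.4]
tool_rot: [-3.142, 0.0, 0.936]
force: [0.6, 0.9, -1.9]
width: 11.1
gripper_force: 58.3
```

Emit:
arm_command --deltas '[{"dx": -0.0027,"dy": -0.0039,"dz": 0,"yaw": 3.43,"jaw": 0},{"dx": -0.0052,"dy": -0.008,"dz": 0,"yaw": 6.83,"jaw": 0},{"dx": -0.0074,"dy": -0.0121,"dz": 0,"yaw": 10.15,"jaw": 0},{"dx": -0.0093,"dy": -0.0162,"dz": 0,"yaw": 13.38,"jaw": 0},{"dx": -0.0109,"dy": -0.0202,"dz": 0,"yaw": 16.48,"jaw": 0},{"dx": -0.0122,"dy": -0.024,"dz": 0,"yaw": 19.41,"jaw": 0},{"dx": -0.0133,"dy": -0.0277,"dz": 0,"yaw": 22.16,"jaw": 0},{"dx": -0.0141,"dy": -0.0312,"dz": 0,"yaw": 24.7,"jaw": 0},{"dx": -0.0147,"dy": -0.0343,"dz": 0,"yaw": 27,"jaw": 0},{"dx": -0.0151,"dy": -0.0372,"dz": 0,"yaw": 29.06,"jaw": 0},{"dx": -0.0154,"dy": -0.0397,"dz": 0,"yaw": 30.86,"jaw": 0},{"dx": -0.0156,"dy": -0.0418,"dz": 0,"yaw": 32.4,"jaw": 0},{"dx": -0.0157,"dy": -0.0436,"dz": 0,"yaw": 33.68,"jaw": 0},{"dx": -0.0158,"dy": -0.045,"dz": 0,"yaw": 34.7,"jaw": 0},{"dx": -0.0158,"dy": -0.0461,"dz": 0,"yaw": 35.47,"jaw": 0},{"dx": -0.0158,"dy": -0.0469,"dz": 0,"yaw": 36.02,"jaw": 0},{"dx": -0.0158,"dy": -0.0474,"dz": 0,"yaw": 36.37,"jaw": 0},{"dx": -0.0158,"dy": -0.0476,"dz": 0,"yaw": 36.57,"jaw": 0},{"dx": -0.0158,"dy": -0.0477,"dz": 0,"yaw": 36.64,"jaw": 0},{"dx": -0.0158,"dy": -0.0478,"dz": 0,"yaw": 36.65,"jaw": 0}]'

```text
clock: 22.85
eef_pos: [467.5, 263.6, 127.3]
tool_rot: [-3.142, -0.0, 1.572]
force: [1.1, 0.3, -2.2]
width: 11.2
gripper_force: 58.4
```

Emit:
arm_command --deltas '[{"dx": 0,"dy": 0,"dz": 0,"yaw": 0,"jaw": 0},{"dx": 0,"dy": 0,"dz": 0,"yaw": 0,"jaw": 0},{"dx": 0,"dy": 0,"dz": 0,"yaw": 0,"jaw": 0},{"dx": 0,"dy": 0,"dz": 0,"yaw": 0,"jaw": 0},{"dx": 0,"dy": 0,"dz": 0,"yaw": 0,"jaw": 0}]'

```text
clock: 23.35
eef_pos: [467.5, 263.6, 127.3]
tool_rot: [-3.142, -0.0, 1.572]
force: [0.2, -0.2, -2.7]
width: 11.3
gripper_force: 58.3
```

```bash
python3 tilt.py wr8
python3 - <<'E'
from h import *
im,d,K,T=cap('side'); w=world(d,K,T)
m=(im.max(-1)<75)&(w[...,2]>118)&(w[...,2]<175)&(abs(w[...,0]-627)<30)&(abs(w[...,1]-263)<40)
q=w[m]; print('far handle side',len(q),np.median(q,0).round(1) if len(q) else '', q.min(0).round(),q.max(0).round())
c=im[130:280,170:390,::-1]
cv2.imwrite('pics/c8.png',np.hstack([cv2.resize(c,(400,288),interpolation=3),cv2.resize(cv2.imread('pics/wr8.png'),(384,288))]))
E
```

```text
[467.5 263.6 127.3] [-3.142 -0.     1.572] [ 0.2 -0.2 -2.7] 11.337213129608765 23.35
expected centre [547.5 263.6]
truffle 2527 [543.  269.4 128.5]
 centre [546.7 265.  117.6] in dish x,y: 1.4 0.8 z 17.8
far handle 0 
 rim b -72 -55 1340 [ 8.4 15.7]
 rim b -55 -30 5531 [ 8.3 15.7]
 rim b -30 30 5523 [ 8.4 17. ]
 slope deg x,y [0.25 0.32] h 3.0 19515Traceback (most recent call last):
  File "<stdin>", line 4, in <module>
    return umr_minimum(a, axis, None, out, keepdims, initial, where)
ValueError: zero-size array to reduction operation minimum which has no identity
```

```bash
python3 meas.py wr9
python3 - <<'E'
from h import *
im,d,K,T=cap('side')
f=np.load('wr9.npz'); w=world(f['d'],f['K'],f['T']); I=f['im']
m=(I.max(-1)<85)&(w[...,2]>155)&(w[...,2]<168)&(w[...,0]>455)&(w[...,0]<480)&(abs(w[...,1]-263)<30)
if m.sum()>20: print('near handle',m.sum(),cv2.minAreaRect(w[m][:,:2].astype(np.float32)))
c=im[130:280,170:390,::-1]
cv2.imwrite('pics/c9.png',np.hstack([cv2.resize(c,(400,288),interpolation=3),cv2.resize(cv2.imread('pics/wr9.png'),(384,288))]))
E
```

```text
[467.6 263.5 127.3] [-3.1416 -0.      1.5716] 23.45
[331. 158.] 763 top z 114.5 rect [508.1 308.1] [89.5 15.2] 39.2
[499. 148.] 183 top z 114.5 rect [586.6 314.7] [ 2.  26.4] 53.2
[255. 212.] 44 top z 114.7 rect [468.9 282. ] [2.  9.8] 88.7
[390. 225.] 87 top z 114.7 rect [537.6 273.4] [19.4  4.8] 45.9
[475. 311.] 1130 top z 114.6 rect [593.8 220.7] [60.5 10.2] 47.0
near handle 3527 ((470.65899658203125, 264.3515930175781), (25.07263946533203, 38.33243942260742), 19.03726577758789)
```

View pics/c9.png

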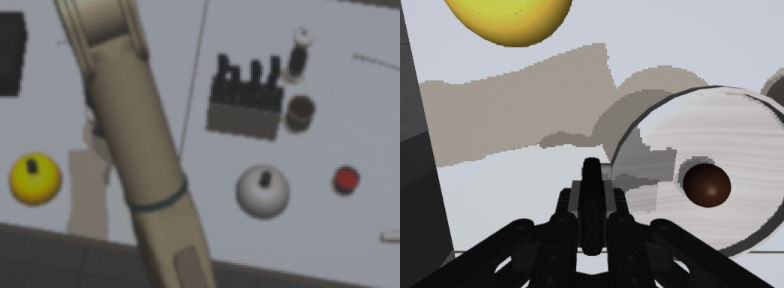

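The side view shows the cover upright, clear of the dish, at (262,190), with the ramekins in place. The wrist view shows the truffle (707,185) in the middle of the level dish and the handle square in the fingers at (593,205). Handing in.

```bash
python3 -c "
from cell import *
print(finish_job())"
```

```text
the job is handed in; nothing more can be done
None
```

Job handed in, no verdict shown: cover upright and clear of the dish, dish held still by its left handle about 10 cm up with handles along x (gripper yaw 90°), level within about 0.5°, truffle in the middle, ramekins untouched, 23.5 s used.

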